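Tug the case lids and re-press the one that gives

TASK

One of the two grey lidded cases on the bench looks shut, but its front clip has not caught. Tug the lids up a couple of centimetres by their black handles to find the one that gives, leaving the caught one shut; press the loose lid down until the clip snaps over its lip, then tug that lid firmly once more, for about half a second, to make sure it holds. Leave both lids shut and caught and do not disturb the loose things nearby.

Things in the scene. Friction and masses are not known exactly. Their poses are not given: they have to be found in the camera images.
- case_a: Grey steel case fixed to the bench, 150 mm deep (x, its front with the clip at -x toward the robot), 127 mm wide (y), flat lid top 79 mm above the bench with the lid shut. Origin under its centre. The two cases look alike. The lid hinge line runs along y at x = 70 mm, z = 72 mm of this frame.
- handle_a (a point): Centre of the black bar handle on the lid of case_a: 60 mm long (point x), 12 mm wide (y: pinch it this way from above), 13 mm high; with the lid shut its centre is 104.5 mm above the bench, 38 mm in front of the case's centre, and its underside is 19 mm clear of the lid between two end posts. The point turns with the lid: x to the back of the case, z up.
- lid_a (a joint): Lid hinge of case_a (rad): 0 = fully down, grows as the front rises. A caught lid lies at 0 with free play to about 0.015 (2 mm at its front lip) before the lip meets the clip's hook. An uncaught lid rests with its lip on the clip's ramp at about 0.065 (7 mm up at the handle), its skirt still hiding the gap. A loose lid falls back when let go.
- clip_a: Steel spring clip of case_a, 30 mm wide, upright at the middle of its front; origin at its pivot, 25 mm above the bench; top 95 mm above the bench, 50 mm in front of the handle's centre. The lid's lip rides down its ramp until a hook snaps over the lip: 6 to 10 N down on the handle does it. A tug cannot open a caught lid; 6 to 12 N is a fair test.
- case_b: Grey steel case fixed to the bench, 150 mm deep (x, its front with the clip at -x toward the robot), 127 mm wide (y), flat lid top 79 mm above the bench with the lid shut. Origin under its centre. The two cases look alike. The lid hinge line runs along y at x = 70 mm, z = 72 mm of this frame.
- handle_b (a point): Centre of the black bar handle on the lid of case_b: 60 mm long (point x), 12 mm wide (y: pinch it this way from above), 13 mm high; with the lid shut its centre is 104.5 mm above the bench, 38 mm in front of the case's centre, and its underside is 19 mm clear of the lid between two end posts. The point turns with the lid: x to the back of the case, z up.
- lid_b (a joint): Lid hinge of case_b (rad): 0 = fully down, grows as the front rises. A caught lid lies at 0 with free play to about 0.015 (2 mm at its front lip) before the lip meets the clip's hook. An uncaught lid rests with its lip on the clip's ramp at about 0.065 (7 mm up at the handle), its skirt still hiding the gap. A loose lid falls back when let go.
- clip_b: Steel spring clip of case_b, 30 mm wide, upright at the middle of its front; origin at its pivot, 25 mm above the bench; top 95 mm above the bench, 50 mm in front of the handle's centre. The lid's lip rides down its ramp until a hook snaps over the lip: 6 to 10 N down on the handle does it. A tug cannot open a caught lid; 6 to 12 N is a fair test.
- bell: Bystander: silver handlebar bell, 53x66x31 mm, loose on the bench right of the cases; origin under it.
- patch_tin: Bystander: flat red tin, 57x92x20 mm, loose on the bench at the right front; origin under it.
- hex_key_set: Bystander: red folding hex key set, 30x90x22 mm, loose on the bench in front of the cases; origin under it.

How it is judged:
By the outcome, as a careful person would: the job done as asked, in the order asked, and still so for the second after the job is handed in, with the robot touching nothing.
It also fails if it takes over 72 s, if anything falls off the work surface, if the arm or the gripper's body presses on something with over 40 N, if the wrist force passes 120 N, or if a joint passes its speed limit or range.

ROBOT

A 6-joint arm with a two-finger parallel gripper is mounted at the origin on a cart in front of the work surface, level with it; the furniture and walls round the work are solid. World frame = base frame: x ahead of the robot, y to its left, z up, the work surface at z = 0. Lengths are in mm, angles in rad, forces in N, time in s.
With the tool pointing down it reaches from about 325 to 925 mm from the base axis. Payload 3.1 kg.
Tool frame: the origin (TCP) lies at the very end of the fingers, on their centre line; the grasp point (between the pads) lies 19 mm behind it; z points along the fingers, y is the line along which they close (so a half turn about z gives the same grasp; the last joint's range is limited). The gripper opens to 85 mm and grips with 20 to 120 N. Pads are 22 mm wide; open, the fingers measure 114 mm over their backs; the gripper's body (76 mm by 85 mm) begins 54 mm behind the grasp point. The pads swing forward as they close: fully open they stand 13 mm farther back than shut.
Start: joints at [-1.33, 0.217, 1.613, -0, 1.311, -0.112], TCP at [215.976, -586.51, 231.3] pointing down, gripper open.
Joint ranges: [-2.75, 2.75], [-0.78, 2.1], [0.31, 2.55], [-1.13, 4.27], [0.13, 2.63], [-2.58, 2.58]. Speed limits (rad/s): [2.79, 2.79, 3.14, 3.14, 3.14, 3.14].

INTERFACE

Orientations are given as a unit quaternion [x, y, z, w].
In Python, from plant import arm gives the robot as it stands.
- The arm moves only by the shell command python3 -m jog 'ROWS' [OPENING] [FORCE]. ROWS is JSON, a list of rows, each a list of 6 numbers: the shift along the tool's x, y, z normalised to -1 to 1, where 1 is 0.05 m, then the turn, a rotation vector about the tool's x, y, z normalised to -1 to 1, where 1 is 4 degrees. A call has 1 to 8 rows; each row shifts and turns the commanded pose from where the row before left it, along the tool's axes as they then stand; what a row does not reach is not made up. A row lasts 1/10 s, in which the tool goes at most 50 mm and 8.59 degrees, less where a joint would pass 70% of its speed; a pose out of reach is approached as far as the arm can. A call with a number of a shift or a turn outside -1 to 1 is refused whole. A call with a gripper value outside its range is refused whole. OPENING is the gripper command: -1 is fully open, 1 is shut, values between are in proportion, set as the call begins (- or left out, the last holds). The fingers move at their own pace and stop on an object; FORCE is the grip in N (left out, the last holds). Time passes only in rows, so rows that do not move let the fingers close. It gives the time, the measured TCP pose, the force, the opening and the grip force at its end, in the units of the state.
- arm.read_state(): the state, without advancing time (a new reading comes with each control period).
- arm.snapshot(name): name is "scene" or "top"; returns a dict with "img" (480x640x3 uint8, blue, green, red), "camera_matrix" (3x3 intrinsics, pixels), "R" (3x3) and "t" (3): a world point X has camera coordinates R X + t. Camera axes: x right, y down, z forward; pixel columns grow to the right and rows downward; lengths in mm; the calibration is good to about 2 mm. A picture is of the moment at which its call begins. There is no depth.
- arm.finish_job(): hands the job in; it is judged then, once.
The state is a dict: "time": time; "joint_positions": joint angles; "qvel": joint speeds; "joint_torque": joint torques, N m; "tcp_pos": TCP position; "orientation": TCP orientation; "ft_force": force on the tool from outside, world axes, zero at the start; "ft_torque": the same for the moment, N m; "gripper_width": opening from 0.0 (shut) to 1.0 (fully open); "grasp_force": force on a finger pad.
Only numpy, scipy, OpenCV 4.12 (cv2) and the standard library are available. Lean on these libraries where they do the work, as an engineer would, in place of code of your own. Each camera call takes 0.05 s, during which the arm holds its last target. There are 200 camera calls.

## Working session

There is one attempt and no reset: what is moved stays moved. The work goes in short steps, Python scripts to look and compute and a shell command to move; the robot and the scene stay as the last step left them, time stands still between calls to the robot, and variables do not carry over. Pictures are saved under pics/ and viewed, at most 10 in all, crops included, and the job is handed in when it is done.

```bash
mkdir -p pics; ls
python3 - <<'E'
from plant import arm
import cv2,numpy as np
for n in("top","scene"):
    s=arm.snapshot(n);cv2.imwrite(f"pics/{n}0.png",s["img"]);np.savez(f"{n}0.npz",**{k:s[k] for k in("camera_matrix","R","t")})
    print(n,s["camera_matrix"],s["R"],s["t"])
print(arm.read_state())
E
```

```text
pics
top [[507.25621968   0.         320.62727928]
 [  0.         507.25621968 243.06662217]
 [  0.           0.           1.        ]] [[-0.02862043 -0.99937095 -0.02094239]
 [-0.98487418  0.03177468 -0.17033268]
 [ 0.17089097  0.01575062 -0.98516404]] [ 95.40496812 492.22988427 874.13297471]
scene [[494.64493997   0.         312.79759011]
 [  0.         494.64493997 237.89558887]
 [  0.           0.           1.        ]] [[-0.7429829  -0.66892907 -0.02259006]
 [-0.28423942  0.34590307 -0.89418064]
 [ 0.6059574  -0.65793994 -0.44713608]] [421.32578727 191.44224765 708.87910685]
{'time': 0.1, 'joint_positions': array([-1.33016501e+00,  2.17709738e-01,  1.61480867e+00,  2.04051771e-06,
        1.31130636e+00, -1.12202999e-01]), 'qvel': array([ 0.00063319, -0.00204998, -0.00183962,  0.00037448,  0.00095667,
       -0.00066256]), 'joint_torque': array([-2.33806804e-04, -3.98075902e+01, -3.04968238e+01, -1.08810275e-04,
        4.20517419e-03, -3.40712951e-06]), 'tcp_pos': array([ 215.81355864, -585.75586061,  230.06133714]), 'orientation': array([ 9.84478245e-01,  1.75503107e-01, -7.06336856e-05, -1.11382073e-03]), 'ft_force': array([ 0.13646398, -0.0095598 ,  0.48728501]), 'ft_torque': array([ 0.01262692,  0.04212927, -0.00199284]), 'grasp_force': 0.0, 'gripper_width': 1.001095334935468}
```

View pics/top0.png

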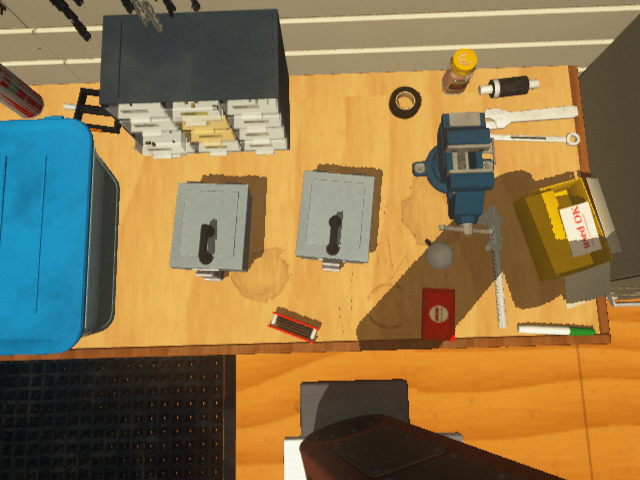

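View pics/scene0.png

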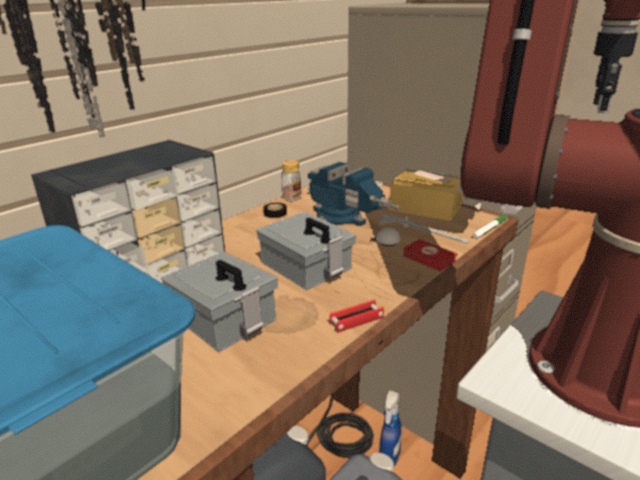

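The top view shows two cases, their handles near (207,243) and (335,234), with the hex keys at (295,326), bell at (440,256) and tin at (438,314). I'll enlarge the handles.

Run:
```python
import cv2
i=cv2.imread("pics/top0.png")[160:290,165:390]
cv2.imwrite("pics/c1.png",cv2.resize(i,None,fx=3.5,fy=3.5,interpolation=cv2.INTER_CUBIC))
```

```text
(no output)
```

View pics/c1.png

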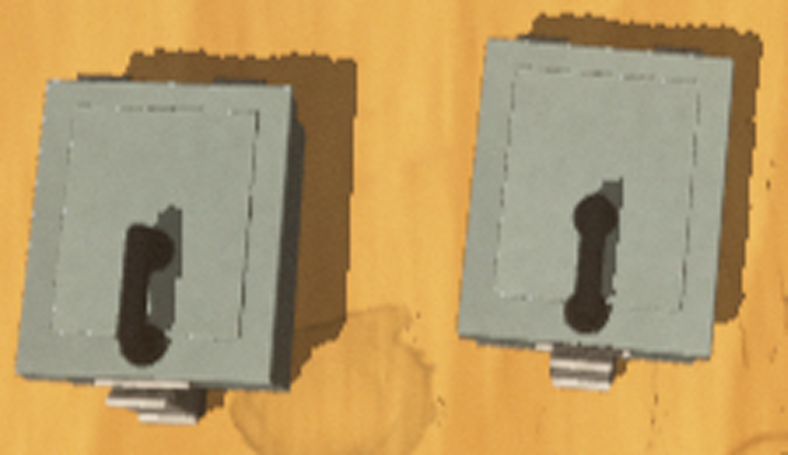

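```bash
cat > h.py <<'E'
import numpy as np
def px2w(f,u,v,z):
    d=np.load(f);K,R,t=d["camera_matrix"],d["R"],d["t"]
    r=R.T@np.linalg.inv(K)@[u,v,1];c=-R.T@t
    return c+r*(z-c[2])/r[2]
E
python3 - <<'E'
from h import *
def p(c,z): return px2w("top0.npz",165+c[0]/3.5,160+c[1]/3.5,z)[:2]
for n,cs,hd in(("L",[(48,80),(291,87),(272,382),(18,374)],[(140,226),(131,352)]),("R",[(488,38),(733,60),(709,356),(458,332)],[(597,198),(587,326)])):
    P=np.array([p(c,79) for c in cs]);ctr=P.mean(0)
    fx=(P[0]+P[1]-P[2]-P[3])/2
    ly=(P[0]+P[3]-P[1]-P[2])/2
    print(n,P.round(),"c",ctr.round(1),np.linalg.norm(fx),np.linalg.norm(ly),"yaw",np.arctan2(fx[1],fx[0]),np.arctan2(-ly[0],ly[1]))
    y=np.arctan2(fx[1],fx[0]); print("handle pred",ctr-38*np.array([np.cos(y),np.sin(y)]))
    H=np.array([p(c,111) for c in hd]);d=H[0]-H[1];print("handle",H.round(),H.mean(0),np.arctan2(d[1],d[0]))
for n,u,v in(("hex",295,326),("bell",440,256),("tin",438,314)): print(n,px2w("top0.npz",u,v,15))
from plant import arm
from scipy.spatial.transform import Rotation as R
print(R.from_quat(arm.read_state()["orientation"]).as_matrix())
E
```

```text
L [[606. 330.]
 [598. 206.]
 [447. 216.]
 [455. 342.]] c [526.6 273.2] 150.9232695032174 125.44751952409587 yaw -0.07318227508922531 -0.0635689795956964
handle pred [488.67459056 276.01353146]
handle [[521. 274.]
 [460. 278.]] [490.52334912 275.79045729] -0.05988936240086991
R [[620. 105.]
 [604. -19.]
 [454.  -0.]
 [469. 123.]] c [536.8  52.3] 151.87605535370426 124.64723553647458 yaw -0.12275443501822772 -0.1281186364268076
handle pred [499.09242576  56.95235865]
handle [[528.  53.]
 [465.  60.]] [496.57532105  56.22690291] -0.1097569173212141
hex [348.55543485 131.72783372  15.        ]
bell [ 468.4490939  -138.96011402   15.        ]
tin [ 362.53745793 -128.07847482   15.        ]
[[ 9.38397309e-01  3.45557824e-01 -5.30032650e-04]
 [ 3.45558138e-01 -9.38394838e-01  2.16827169e-03]
 [ 2.51883343e-04 -2.21785741e-03 -9.99997509e-01]]
```

The enlarged crop gives handle centres at about (137,290) left and (592,262) right. The right handle is at (498,56) mm with yaw -0.12, the left at (489.5,276) with yaw -0.067. I'll go to the right one first, turning the tool and then crossing over.

```bash
python3 -m jog '[[0,0,0,0,0,0.85],[0,0,0,0,0,0.85],[0,0,0,0,0,0.85],[0,0,0,0,0,0.85],[0,0,0,0,0,0.85],[0,0,0,0,0,0.85],[0,0,0,0,0,0.85],[0,0,0,0,0,0.85]]' -1 && python3 -m jog '[[0.25,-0.84,0,0,0,0],[0.25,-0.84,0,0,0,0],[0.25,-0.84,0,0,0,0],[0.25,-0.84,0,0,0,0],[0.25,-0.84,0,0,0,0],[0.25,-0.84,0,0,0,0],[0.25,-0.84,0,0,0,0],[0.25,-0.84,0,0,0,0]]' && python3 -m jog '[[0.25,-0.84,0,0,0,0],[0.25,-0.84,0,0,0,0],[0.25,-0.84,0,0,0,0],[0.25,-0.84,0,0,0,0],[0.25,-0.84,0,0,0,0],[0.25,-0.84,0,0,0,0],[0.25,-0.6,0,0,0,0],[0.25,-0.4,0,0,0,0]]'
```

```text
time: 0.9
tcp_pos: [215.9, -586.0, 230.5]
orientation: [0.998, -0.062, -0.0, -0.001]
ft_force: [-0.2, 0.3, 0.2]
gripper_width: 0.996
grasp_force: 0.0
time: 1.7
tcp_pos: [356.2, -263.2, 230.9]
orientation: [0.998, -0.061, -0.0, -0.0]
ft_force: [1.0, -0.3, -0.6]
gripper_width: 0.998
grasp_force: 0.0
time: 2.5
tcp_pos: [492.1, 24.9, 230.8]
orientation: [0.998, -0.06, -0.0, -0.0]
ft_force: [-0.9, 0.3, 0.1]
gripper_width: 0.999
grasp_force: 0.0
```

```bash
cat > go.py <<'E'
import sys,numpy as np
from plant import arm
from scipy.spatial.transform import Rotation as R
# go.py x y z yaw : offset to target in tool axes (units of 50 mm / 4 deg)
s=arm.read_state();r=R.from_quat(s["orientation"])
print("t",s["time"],"tcp",s["tcp_pos"].round(1),"F",s["ft_force"].round(2),"w",round(s["gripper_width"],3),"g",s["grasp_force"])
x,y,z,a=map(float,sys.argv[1:5])
T=R.from_euler("z",a)*R.from_euler("x",np.pi)
print("shift",(r.inv().apply(np.array([x,y,z])-s["tcp_pos"])/50).round(3),"turn",(np.degrees((r.inv()*T).as_rotvec())/4).round(3))
E
python3 go.py 498 56.5 230 -.12
```

```text
t 2.5 tcp [492.1  24.9 230.8] F [-0.91  0.27  0.11] w 0.999 g 0.0
shift [ 0.042 -0.643  0.016] turn [-0.006  0.013  0.007]
```

```bash
python3 -m jog '[[0.02,-0.32,0,0,0,0],[0.02,-0.32,0,0,0,0],[0,0,0.6,0,0,0],[0,0,0.6,0,0,0],[0,0,0.5,0,0,0],[0,0,0.3,0,0,0],[0,0,0,0,0,0]]' -0.1 && python3 go.py 498 56.5 91 -.12
python3 - <<'E'
from plant import arm
import cv2
a=arm.snapshot("top")["img"][160:290,210:460];b=arm.snapshot("scene")["img"][170:350,120:460]
a=cv2.resize(a,(760,395));b=cv2.resize(b,(380,201))
cv2.imwrite("pics/c2.png",a)
E
```

```text
time: 3.2
tcp_pos: [494.9, 54.1, 127.9]
orientation: [0.998, -0.061, -0.004, 0.0]
ft_force: [0.6, -0.5, 0.8]
gripper_width: 0.551
grasp_force: 0.0
t 3.2 tcp [494.9  54.1 127.9] F [ 0.63 -0.49  0.75] w 0.551 g 0.0
shift [ 0.061 -0.056  0.738] turn [ 0.009  0.104 -0.027]
```

View pics/c2.png

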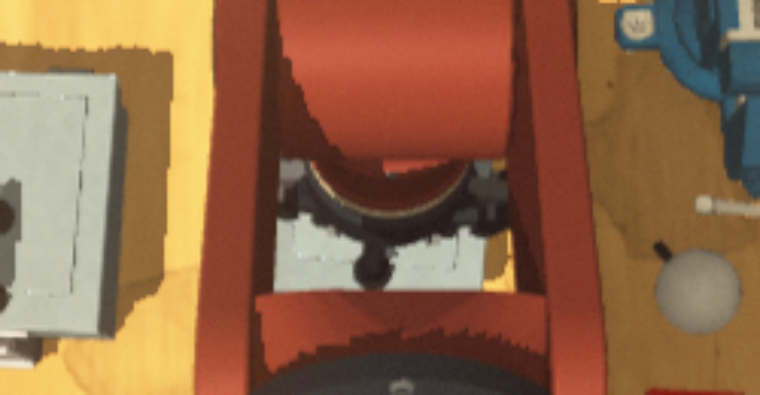

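The handle's front end, at (372,268) in the crop, lies midway between the fingers. Next I'll descend and pinch.

```bash
python3 -m jog '[[0.06,-0.05,0.3,0,0.1,0],[0,0,0.3,0,0,0],[0,0,0.1,0,0,0],[0,0,0,0,0,0],[0,0,0,0,0,0]]' - && python3 -m jog '[[0,0,0,0,0,0],[0,0,0,0,0,0],[0,0,0,0,0,0],[0,0,0,0,0,0],[0,0,0,0,0,0],[0,0,0,0,0,0]]' 1 40 && python3 go.py 498 56.5 91 -.12
```

```text
time: 3.8
tcp_pos: [502.3, 56.0, 97.5]
orientation: [0.998, -0.061, 0.004, 0.0]
ft_force: [0.3, 0.5, -1.1]
gripper_width: 0.552
grasp_force: 0.0
time: 4.4
tcp_pos: [502.3, 58.2, 97.3]
orientation: [0.998, -0.061, 0.004, -0.002]
ft_force: [0.5, 6.0, 2.8]
gripper_width: 0.129
grasp_force: 43.5
t 4.4 tcp [502.3  58.2  97.3] F [0.47 5.98 2.79] w 0.129 g 43.51309955120087
shift [-0.082  0.044  0.126] turn [-0.064 -0.124 -0.042]
```

```bash
python3 -m jog '[[0,-0.04,0,0,0,0],[0,0,-0.05,0,0,0],[0,0,0,0,0,0]]' && python3 -m jog '[[0,0,-0.05,0,0,0],[0,0,0,0,0,0],[0,0,0,0,0,0]]'
```

```text
time: 4.7
tcp_pos: [502.6, 58.2, 98.6]
orientation: [0.998, -0.061, 0.005, -0.0]
ft_force: [6.0, 1.8, -5.5]
gripper_width: 0.126
grasp_force: 42.5
time: 5.0
tcp_pos: [502.7, 58.2, 99.1]
orientation: [0.998, -0.061, 0.005, -0.0]
ft_force: [11.0, 2.3, -16.0]
gripper_width: 0.129
grasp_force: 41.0
```

The right lid stopped after its 1.8 mm of play at 16 N, so it is caught. I'll ease off, release and go to the left one.

```bash
python3 -m jog '[[0,0,0.05,0,0,0],[0,0,0.05,0,0,0],[0,0,0,0,0,0],[0,0,0,0,0,0]]' && python3 -m jog '[[0,0,0,0,0,0],[0,0,0,0,0,0],[0,0,0,0,0,0],[0,0,-0.2,0,0,0],[0,0,-0.4,0,0,0],[0,0,-0.5,0,0,0],[0,0,-0.3,0,0,0],[0,0,0,0,0,0]]' -0.1 && python3 go.py 489.5 276 165 -.067
```

```text
time: 5.4
tcp_pos: [502.3, 58.2, 97.4]
orientation: [0.998, -0.061, 0.004, -0.0]
ft_force: [-1.4, 2.3, 4.8]
gripper_width: 0.128
grasp_force: 43.8
time: 6.2
tcp_pos: [503.5, 58.0, 169.7]
orientation: [0.998, -0.061, 0.007, 0.0]
ft_force: [0.6, 0.6, 0.7]
gripper_width: 0.55
grasp_force: 0.0
t 6.2 tcp [503.5  58.  169.7] F [0.57 0.63 0.67] w 0.55 g 0.0
shift [-0.809 -4.294  0.086] turn [-0.001 -0.193 -0.786]
```

```bash
python3 -m jog '[[0,0,0,0,-0.19,-0.79],[-0.1,-0.8,0,0,0,0],[-0.1,-0.8,0,0,0,0],[-0.1,-0.8,0,0,0,0],[-0.1,-0.8,0,0,0,0],[-0.1,-0.75,0,0,0,0],[-0.07,-0.38,0,0,0,0],[0,0,0,0,0,0]]' && python3 go.py 489.5 277 100 -.067
```

```text
time: 7.0
tcp_pos: [486.0, 278.1, 165.4]
orientation: [0.999, -0.032, -0.004, -0.0]
ft_force: [0.6, -1.4, -0.0]
gripper_width: 0.552
grasp_force: 0.0
t 7.0 tcp [486.  278.1 165.4] F [ 0.55 -1.41 -0.  ] w 0.552 g 0.0
shift [0.082 0.017 1.308] turn [0.003 0.112 0.054]
```

```bash
python3 -m jog '[[0.08,0,0.4,0,0.1,0.05],[0,0.02,0.4,0,0,0],[0,0,0.3,0,0,0],[0,0,0.15,0,0,0],[0,0,0,0,0,0],[0,0,0,0,0,0]]' - && python3 -m jog '[[0,0,0,0,0,0],[0,0,0,0,0,0],[0,0,0,0,0,0],[0,0,0,0,0,0],[0,0,0,0,0,0],[0,0,0,0,0,0]]' 1 40 && python3 go.py 489.5 277 100 -.067
```

```text
time: 7.6
tcp_pos: [491.4, 274.6, 104.3]
orientation: [0.999, -0.035, 0.001, -0.0]
ft_force: [0.3, 0.1, 0.4]
gripper_width: 0.551
grasp_force: 0.0
time: 8.2
tcp_pos: [492.0, 277.5, 105.3]
orientation: [0.999, -0.035, 0.002, -0.003]
ft_force: [0.4, 6.5, 0.3]
gripper_width: 0.126
grasp_force: 43.9
t 8.2 tcp [492.  277.5 105.3] F [0.43 6.47 0.26] w 0.126 g 43.916133642196655
shift [-0.049  0.015  0.106] turn [-0.082 -0.051 -0.048]
```

```bash
python3 -m jog '[[0,-0.05,-0.05,0,0,0],[0,0,-0.05,0,0,0],[0,0,0,0,0,0]]' && python3 -m jog '[[0.02,0,-0.05,0,0,0],[0.02,0,-0.05,0,0,0],[0,0,0,0,0,0]]'
```

```text
time: 8.5
tcp_pos: [493.3, 277.5, 109.0]
orientation: [0.999, -0.035, 0.003, -0.001]
ft_force: [6.5, 1.0, -8.8]
gripper_width: 0.125
grasp_force: 42.7
time: 8.8
tcp_pos: [495.3, 277.4, 113.8]
orientation: [0.999, -0.035, 0.003, -0.001]
ft_force: [7.7, 1.4, -8.7]
gripper_width: 0.124
grasp_force: 42.3
```

The left lid gives, with the force steady at its weight. I'll raise it to about 20 mm, then bring it back down.

```bash
python3 -m jog '[[0.03,0,-0.08,0,0,0],[0.03,0,-0.08,0,0,0],[0.03,0,-0.08,0,0,0],[0,0,0,0,0,0],[0,0,0,0,0,0]]' && python3 -m jog '[[-0.03,0,0.08,0,0,0],[-0.03,0,0.08,0,0,0],[-0.03,0,0.08,0,0,0],[-0.03,0,0.07,0,0,0],[-0.02,0,0.07,0,0,0],[0,0,0.06,0,0,0],[0,0,0,0,0,0],[0,0,0,0,0,0]]'
```

```text
time: 9.3
tcp_pos: [500.5, 277.0, 125.6]
orientation: [0.999, -0.035, 0.004, -0.001]
ft_force: [9.5, 2.2, -10.5]
gripper_width: 0.125
grasp_force: 41.1
time: 10.1
tcp_pos: [488.5, 277.8, 104.1]
orientation: [0.999, -0.035, -0.002, -0.0]
ft_force: [-5.4, 2.6, 6.7]
gripper_width: 0.13
grasp_force: 43.7
```

```bash
python3 -m jog '[[0.03,0,0.05,0,0,0],[0,0,0.05,0,0,0],[0,0,0,0,0,0]]' && python3 -m jog '[[0,0,0.04,0,0,0],[0,0,0,0,0,0]]'
```

```text
time: 10.4
tcp_pos: [487.3, 277.9, 99.0]
orientation: [0.999, -0.035, -0.005, 0.0]
ft_force: [-12.5, 2.7, 10.7]
gripper_width: 0.128
grasp_force: 44.5
time: 10.6
tcp_pos: [487.3, 277.9, 98.8]
orientation: [0.999, -0.035, -0.006, 0.001]
ft_force: [-16.5, 0.3, 19.9]
gripper_width: 0.124
grasp_force: 45.6
```

It bottomed out at 98.8, which is 6.5 mm below where it rested, so the clip has probably snapped. I'll unload it and tug.

```bash
python3 -m jog '[[0.03,0,-0.06,0,0,0],[0.02,0,-0.05,0,0,0],[0,0,0,0,0,0],[0,0,0,0,0,0]]' && python3 -m jog '[[0,0,-0.05,0,0,0],[0,0,0,0,0,0],[0,0,0,0,0,0]]'
```

```text
time: 11.0
tcp_pos: [487.5, 277.8, 100.0]
orientation: [0.999, -0.035, -0.007, 0.0]
ft_force: [-12.0, 5.6, 4.1]
gripper_width: 0.125
grasp_force: 43.5
time: 11.3
tcp_pos: [487.7, 277.8, 100.6]
orientation: [0.999, -0.035, -0.007, 0.0]
ft_force: [-7.4, 7.8, -6.2]
gripper_width: 0.123
grasp_force: 42.3
```

```bash
python3 -m jog '[[0.04,-0.05,-0.03,0,0,0],[0,0,0,0,0,0],[0,0,0,0,0,0]]' && python3 -m jog '[[0.03,0,-0.01,0,0,0],[0,0,0,0,0,0],[0,0,0,0,0,0],[0,0,0,0,0,0],[0,0,0,0,0,0],[0,0,0,0,0,0],[0,0,0,0,0,0]]'
```

```text
time: 11.6
tcp_pos: [487.7, 277.8, 100.7]
orientation: [0.999, -0.035, -0.01, 0.003]
ft_force: [-9.4, 2.3, -5.7]
gripper_width: 0.123
grasp_force: 42.3
time: 12.3
tcp_pos: [487.7, 277.9, 100.7]
orientation: [0.999, -0.035, -0.011, 0.003]
ft_force: [-12.5, 2.1, -5.0]
gripper_width: 0.12
grasp_force: 42.4
```

```bash
python3 -m jog '[[-0.08,0,-0.03,0,0,0],[0,0,0,0,0,0],[0,0,0,0,0,0]]' && python3 -m jog '[[-0.03,0,-0.03,0,0,0],[0,0,0,0,0,0],[0,0,0,0,0,0]]'
```

```text
time: 12.6
tcp_pos: [487.7, 277.8, 100.9]
orientation: [0.999, -0.035, -0.007, 0.002]
ft_force: [-0.1, 4.1, -25.4]
gripper_width: 0.126
grasp_force: 39.8
time: 12.9
tcp_pos: [487.6, 277.8, 101.1]
orientation: [0.999, -0.035, -0.005, 0.002]
ft_force: [5.8, 5.6, -35.0]
gripper_width: 0.122
grasp_force: 39.8
```

It holds at 35 N, which is more than needed. I'll ease down to a moderate tug and hold it.

```bash
python3 -m jog '[[0,0,0.07,0,0,0],[0,0,0,0,0,0],[0,0,0,0,0,0]]' && python3 -m jog '[[0,0,0.01,0,0,0],[0,0,0,0,0,0],[0,0,0,0,0,0],[0,0,0,0,0,0],[0,0,0,0,0,0],[0,0,0,0,0,0],[0,0,0,0,0,0]]'
```

```text
time: 13.2
tcp_pos: [487.7, 277.8, 101.1]
orientation: [0.999, -0.035, -0.005, 0.002]
ft_force: [-1.6, 3.1, -28.3]
gripper_width: 0.129
grasp_force: 40.6
time: 13.9
tcp_pos: [487.7, 277.8, 101.0]
orientation: [0.999, -0.035, -0.005, 0.002]
ft_force: [-2.7, 2.1, -26.0]
gripper_width: 0.125
grasp_force: 40.9
```

```bash
python3 -m jog '[[0,0,0.06,0,0,0],[0,0,0,0,0,0],[0,0,0,0,0,0],[0,0,0,0,0,0],[0,0,0,0,0,0],[0,0,0,0,0,0],[0,0,0,0,0,0],[0,0,0,0,0,0]]' && python3 -m jog '[[0,0,0.03,0,0,0],[0,0,0.03,0,0,0],[0,0,0,0,0,0],[0,0,0,0,0,0]]'
```

```text
time: 14.7
tcp_pos: [487.7, 277.9, 100.8]
orientation: [0.999, -0.035, -0.006, 0.002]
ft_force: [-8.9, 0.3, -14.0]
gripper_width: 0.13
grasp_force: 42.5
time: 15.1
tcp_pos: [487.7, 277.9, 100.6]
orientation: [0.999, -0.035, -0.006, 0.003]
ft_force: [-14.2, -2.4, -0.6]
gripper_width: 0.124
grasp_force: 44.2
```

```bash
python3 -m jog '[[-0.05,0,0.04,0,0,0],[-0.05,0,0.03,0,0,0],[0,0,0,0,0,0],[0,0,0,0,0,0]]' && python3 -m jog '[[0,0,0,0,0,0],[0,0,0,0,0,0],[0,0,0,0,0,0],[0,0,0,0,0,0],[0,0,-0.3,0,0,0],[0,0,-0.6,0,0,0],[0,0,-0.8,0,0,0],[0,0,-0.8,0,0,0]]' -0.1 && python3 -m jog '[[0,0.8,0,0,0,0],[0,0.8,0,0,0,0],[0,0.8,0,0,0,0],[0,0.8,0,0,0,0],[0,0.8,0,0,0,0],[0,0.8,0,0,0,0],[0,0.8,0,0,0,0],[0,0.8,0,0,0,0]]' && python3 -m jog '[[-0.2,0.8,0,0,0,0],[-0.2,0.8,0,0,0,0],[-0.2,0.8,0,0,0,0],[-0.2,0.8,0,0,0,0],[-0.2,0.8,0,0,0,0],[0,0,0,0,0,0],[0,0,0,0,0,0]]'
python3 - <<'E'
from plant import arm
import cv2
i=arm.snapshot("top")["img"][160:340,165:470]
cv2.imwrite("pics/c3.png",cv2.resize(i,None,fx=2.6,fy=2.6,interpolation=cv2.INTER_CUBIC))
i=arm.snapshot("scene")["img"][190:350,140:460]
cv2.imwrite("pics/c4.png",cv2.resize(i,None,fx=2.4,fy=2.4,interpolation=cv2.INTER_CUBIC))
E
```

```text
time: 15.5
tcp_pos: [487.3, 278.0, 99.3]
orientation: [0.999, -0.035, -0.001, 0.003]
ft_force: [-8.1, -5.0, 1.5]
gripper_width: 0.123
grasp_force: 44.4
time: 16.3
tcp_pos: [487.6, 279.9, 223.5]
orientation: [0.999, -0.035, 0.0, 0.0]
ft_force: [0.9, 1.1, -0.4]
gripper_width: 0.549
grasp_force: 0.0
time: 17.1
tcp_pos: [465.4, -40.8, 223.0]
orientation: [0.999, -0.035, 0.002, 0.0]
ft_force: [0.5, 0.4, -0.1]
gripper_width: 0.551
grasp_force: 0.0
time: 17.8
tcp_pos: [401.3, -235.9, 222.4]
orientation: [0.999, -0.036, 0.001, 0.0]
ft_force: [-0.3, 0.7, -0.6]
gripper_width: 0.551
grasp_force: 0.0
```

View pics/c3.png

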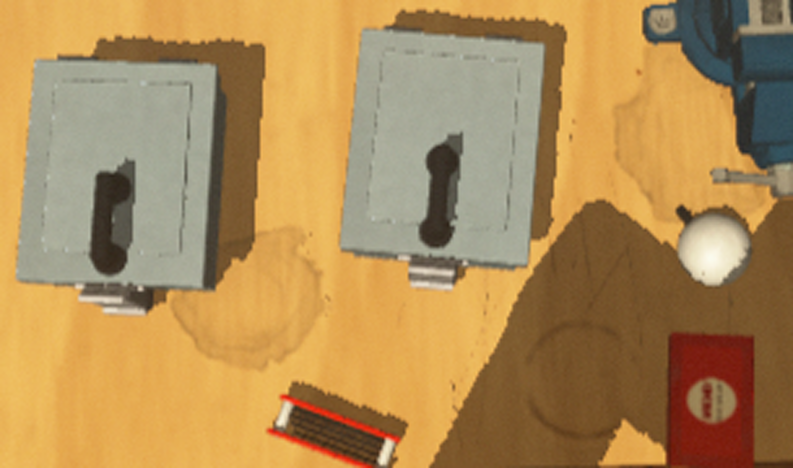

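View pics/c4.png

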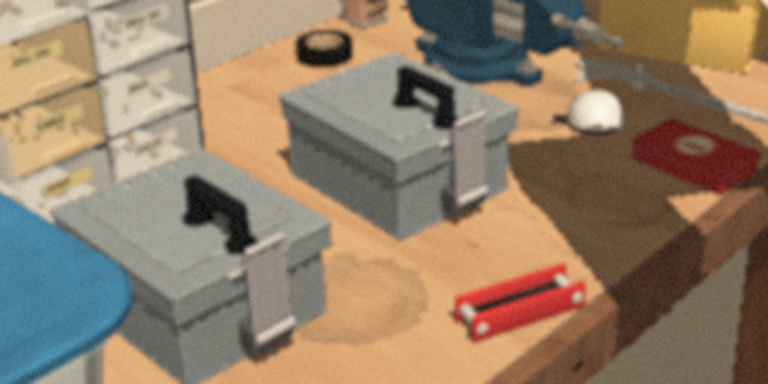

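Both lids lie flat and shut, with the clips upright at (115,298) and (432,272) in the top crop. The hex keys, bell and tin are where they started, and the arm is clear.

```bash
python3 -c "
from plant import arm
print(arm.finish_job())"
```

```text
the job is handed in; nothing more can be done
None
```

The left case was the loose one: its lid is now pressed down, its clip has caught and it held a firm tug (14–35 N, over the suggested 6–12 N) for well over half a second; the right case was already caught, both lids are shut, nothing nearby moved, and the job is handed in.

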